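# Send the tomato sample down the diverter chute to the blue tray

## Task

Swing the orange diverter flap of the sample chute all the way over, so that it shuts the exit to the yellow tray and opens the one to the blue tray. Then tip the loading pan forward by its handle bar so that all five tomatoes run down the chute and end at rest in the blue tray. Leave the flap set that way and do not shift the other things on the bench.

Things in the scene. Friction and masses are not known exactly. Their poses are not given: they have to be found in the camera images.
- station: Fixed metal sample chute. Origin on the bench under its upper end; x downhill (to the robot's right within 0.3 rad), y level across it (away from the robot), z up. Loading pan at x -130 to 0 mm. Floor falls 15 degrees, from z 121 mm at x 0 to z 59 at x 232, where it ends in a far (+y) and a near (-y) exit parted by a divider. Side walls 50 mm high, 150 mm apart at the top, 242 mm at the exits.
- flap (a joint): Angle of the upright orange plate (130 x 46 mm) hinged on the divider nose (station x 169, y 0 mm), pointing uphill. 0 = straight uphill (starts within 0.2). Positive: uphill end swung to -y, shutting the near exit, so pieces go to the far (+y) one; negative: the reverse. Stops at +-0.55 near the walls. Stays where left; 1 N at the knob moves it.
- flap_knob (a point): Centre of the black ball knob, 26 mm across, on a 12 mm post on the flap, 90 mm uphill of the flap hinge. At flap 0: station x 108, y 0, z 196 mm, about 50 mm above the side walls, post free for 40 mm below the knob. Moves 47 mm sideways from the middle to either stop. Push or pinch it.
- pan (a joint): Tip angle of the steel loading pan (130 wide, 125 long, walls 40 mm, open to the chute). 0 = rest, leaning 10 degrees back; grows tipping forward about its front edge, a hinge along station y at x -5, z 136 mm; stop at 0.8. Tomatoes roll out from about 0.2; to empty it, tip beyond 0.6 and hold for a second. Falls back to 0 by its weight when let go.
- pan_bar (a point): Middle of the black handle bar of the pan, along station y, 16 mm thick, grip 100 mm long, on two arms above the pan. At pan 0 at station x -60, z 254 mm (55 mm uphill of the pan hinge, 118 above it). Pushing it downhill (+x) with about 3 N swings it over the hinge (130 mm radius, about 90 mm of travel) and tips the pan. 80 mm is free below it.
- blue_tray: Blue open tray, fixed, 180 mm (x) by 140 mm (y), 50 mm high, walls 4 mm; origin under its centre, axes as the station. It stands under the far or the near exit.
- yellow_tray: Yellow open tray, the same, under the other exit.
- tomato0: Red tomato, a rigid ball 38 mm across, about 30 g; origin at its centre. Starts in the loading pan.
- tomato1: Red tomato, a rigid ball 38 mm across, about 30 g; origin at its centre. Starts in the loading pan.
- tomato2: Red tomato, a rigid ball 38 mm across, about 30 g; origin at its centre. Starts in the loading pan.
- tomato3: Red tomato, a rigid ball 38 mm across, about 30 g; origin at its centre. Starts in the loading pan.
- tomato4: Red tomato, a rigid ball 38 mm across, about 30 g; origin at its centre. Starts in the loading pan.
- vial: Bystander: clear sample vial, black cap, 40 mm across, 75 mm high, on the far side of the chute. Origin under its centre.
- amber_vial: Bystander: amber sample vial, black cap, 40 mm across, 75 mm high, on the far side of the chute. Origin under its centre.
- pepper: Bystander: red pepper with a green stalk, lying, 150 mm long, 60 mm high, uphill of the chute. Origin under its middle.
- wash_bottle: Bystander: white bottle with a red top, 74 mm across, 195 mm high, on the right of the bench. Origin under its centre.
- jar: Bystander: white jar, 90 mm across, 130 mm high, on the right of the bench. Origin under its centre.
- tip_rack: Bystander: white box with yellow pipette tips, 120 by 85 mm, 64 mm high, on the left of the bench. Origin under its centre.

How it is judged (in metres and radians):
On the way, in this order (a step that is already met when the one before it is completed fails the run):
1. The flap is swung to within 0.11 rad of its stop so that it opens the blue exit, with all tomatoes still in the pan (((y of blue_tray in the frame of station above 0 m and value of joint flap above 0.44 rad) or (y of blue_tray in the frame of station below 0 m and value of joint flap below -0.44 rad)) and value of joint pan below 0.15 rad and x of each of tomato0, tomato1, tomato2, tomato3, tomato4 in the frame of station below 0 m), for 0.2 s.
2. The pan is tipped beyond 0.45 rad with the flap still set (((y of blue_tray in the frame of station above 0 m and value of joint flap above 0.44 rad) or (y of blue_tray in the frame of station below 0 m and value of joint flap below -0.44 rad)) and value of joint pan above 0.45 rad), for 0.1 s.
At the end, for the whole second after the job is handed in: All five tomatoes are at rest (under 0.06 m/s) inside the blue tray, centres within its outline and below its rim, and the flap still stands within 0.11 rad of the stop that opens the blue exit (beyond 0.44 rad of 0.55) (((y of blue_tray in the frame of station above 0 m and value of joint flap above 0.44 rad) or (y of blue_tray in the frame of station below 0 m and value of joint flap below -0.44 rad)) and x of tomato0 in the frame of blue_tray between -0.09 and 0.09 m and y of tomato0 in the frame of blue_tray between -0.07 and 0.07 m and z of each of tomato0, tomato1, tomato2, tomato3, tomato4 in the frame of blue_tray below 0.05 m and linear speed of each of tomato0, tomato1, tomato2, tomato3, tomato4 below 0.06 m/s and x of tomato1 in the frame of blue_tray between -0.09 and 0.09 m and y of tomato1 in the frame of blue_tray between -0.07 and 0.07 m and x of tomato2 in the frame of blue_tray between -0.09 and 0.09 m and y of tomato2 in the frame of blue_tray between -0.07 and 0.07 m and x of tomato3 in the frame of blue_tray between -0.09 and 0.09 m and y of tomato3 in the frame of blue_tray between -0.07 and 0.07 m and x of tomato4 in the frame of blue_tray between -0.09 and 0.09 m and y of tomato4 in the frame of blue_tray between -0.07 and 0.07 m); the robot touches nothing.
It fails at once if A bystander (vials, pepper, wash bottle, jar, tip rack) is shifted by more than 50 mm (distance of any of vial, amber_vial, pepper, wash_bottle, jar, tip_rack from where it was at the start of the episode above 0.05 m).
It also fails if it takes over 53 s, if anything falls off the work surface, if the arm or the gripper's body presses on something with over 40 N, if the wrist force passes 120 N, or if a joint passes its speed limit or range.

## Robot

A 6-joint arm with a two-finger parallel gripper is mounted at the origin on the work surface. World frame = base frame: x ahead of the robot, y to its left, z up, the work surface at z = 0. Lengths are in mm, angles in rad, forces in N, time in s.
With the tool pointing down it reaches from about 200 to 875 mm from the base axis. Payload 3.4 kg.
Tool frame: the origin (TCP) lies at the very end of the fingers, on their centre line; the grasp point (between the pads) lies behind it (hold_point_z is the z of the grasp point in the tool frame, in mm); z points along the fingers, x is the direction in which the jaws open and shut, and the axes are right-handed (so a half turn about z gives the same grasp; the last joint's range is limited). The gripper opens to 94 mm and grips with 3 to 60 N. Pads are 16 mm wide; open, the fingers measure 119 mm over their backs; the gripper's body (75 mm by 177 mm) begins 78 mm behind the grasp point.
Start: joints at [-1.276, 0.276, 1.505, -0, 1.361, -0.121], TCP at [232.259, -526.046, 177.093] pointing down, gripper open.
Joint ranges: [-2.89, 2.89], [-0.75, 2.08], [0.22, 2.7], [-1.18, 4.32], [0.11, 2.71], [-2.7, 2.7]. Speed limits (rad/s): [2.57, 2.57, 3.14, 3.14, 3.14, 3.14].

## Interface

Orientations are given as a unit quaternion [w, x, y, z].
In Python, from rig import observe, camera, sign_off, hold_point_z gives the robot as it stands. The module is installed in compiled form; this text tells all that it offers.
- The arm moves only by the tool send_rows, never from a script. Its argument "rows" is a list of rows, each a list of 5 numbers: the shift along the tool's x, y, z in cm, then the turn about the tool's z in rad, then the closure, from 0 (fully open) to 1 (shut). In form: [[tx, ty, tz, yaw, claw], ...]. A call has 1 to 20 rows; each row shifts and turns the commanded pose from where the row before left it, along the tool's axes as they then stand; what a row does not reach is not made up. A row lasts 1/12 s, in which the tool goes at most 41.7 mm and 7.16 degrees, less where a joint would pass 70% of its speed; a pose out of reach is approached as far as the arm can. A call is refused whole if a number of a shift passes 4.17 or a number of a turn 0.125, either way. A call with a gripper value outside its range is refused whole. The fingers move at their own pace and stop on an object; "newtons" is the grip in N (left out, the last holds). Time passes only in rows, so rows that do not move let the fingers close. It gives the time, the measured TCP pose, the force and the opening at its end, in the units of the state.
- observe(): the state, without advancing time (a new reading comes with each control period).
- camera(name): name is "side" or "top"; returns a dict with "pixels" (384x512x3 uint8, red, green, blue), "camera_matrix" (3x3 intrinsics, pixels), "k1" (the pictures are not rectified: a ray, as slopes to the right and down, at radius r is drawn at 1 + k1 r^2 times it, then the intrinsics apply), "R" (3x3) and "t" (3): a world point X has camera coordinates R X + t. Camera axes: x right, y down, z forward; pixel columns grow to the right and rows downward; lengths in mm; the calibration is good to about 2 mm. A picture is of the moment at which its call begins. There is no depth.
- sign_off(): hands the job in, once; it reports no verdict.
The state is a dict: "clock": time; "qpos": joint angles; "qd": joint speeds; "joint_torque": joint torques, N m; "tcp_pos": TCP position; "eef_rot": TCP orientation; "force": force on the tool from outside, world axes, zero at the start; "ft_torque": the same for the moment, N m; "grip_width": finger opening in mm.
Only numpy, scipy, OpenCV 4.12 (cv2) and the standard library are available. Lean on these libraries where they do the work, as an engineer would, in place of code of your own. Each camera call takes 0.05 s, during which the arm holds its last target.

## Working session

There is one attempt and no reset: what is moved stays moved. The work goes in short steps, Python scripts to look and compute and a tool call to move; the robot and the scene stay as the last step left them, time stands still between calls to the robot, and variables do not carry over. Pictures are saved under pics/ and viewed, and the job is handed in when it is done.

Besides the shell and the picture viewer there is one more tool, called after "Request:" as name([rows], argument=value, ...), one row to a line, values as JSON. send_rows: Moves the arm, as the interface text tells. Its arguments: {"type":"object","properties":{"rows":{"type":"array","items":{"type":"array","items":{"type":"number"}}},"newtons":{"type":"number"}},"required":["rows"]}

```bash
mkdir -p pics; python3 - <<'E'
from rig import observe,camera,hold_point_z
import cv2
print(observe(),hold_point_z)
for n in("side","top"):
    c=camera(n);cv2.imwrite(f"pics/{n}0.png",c["pixels"][:,:,::-1]);print(n,c["camera_matrix"],c["k1"],c["R"],c["t"])
E
```

```text
{'clock': 0.0, 'qpos': array([-1.27600889e+00,  2.76599566e-01,  1.50613256e+00,  1.51517578e-05,
        1.36069238e+00, -1.21011751e-01]), 'qd': array([-0.00231207,  0.00010074,  0.00069826, -0.00060126,  0.00090786,
       -0.00057844]), 'joint_torque': array([ 1.50887245e-04, -4.04582584e+01, -2.37224972e+01,  7.03963498e-02,
        3.44783929e-02, -1.23433551e-04]), 'tcp_pos': array([ 232.06690032, -525.40818807,  176.20242037]), 'eef_rot': array([-5.94684508e-04,  8.37829659e-01, -5.45930970e-01, -6.96653361e-04]), 'force': array([-0.05688982,  0.11057702, -0.22880914]), 'ft_torque': array([0.03941951, 0.04711701, 0.06419786]), 'grip_width': 94.25714658098062} -18.8
side [[464.47853564   0.         257.59834034]
 [  0.         464.47853564 191.24595198]
 [  0.           0.           1.        ]] -0.08746518259866175 [[-0.96416368 -0.26510746 -0.01031631]
 [-0.12496661  0.48810182 -0.86379393]
 [ 0.23403362 -0.83154955 -0.50373963]] [ 576.09495736  244.80170974 1391.03023654]
top [[483.17365533   0.         248.34180655]
 [  0.         483.17365533 191.89660255]
 [  0.           0.           1.        ]] -0.0914995617377352 [[-0.0151109  -0.99982697  0.01084879]
 [-0.98277748  0.01285295 -0.18434539]
 [ 0.18417406 -0.01344757 -0.98280165]] [ -23.69980113  618.28562363 1500.27137356]
```

View pics/side0.png

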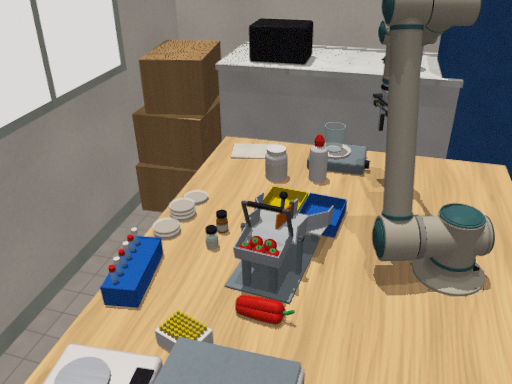

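View pics/top0.png

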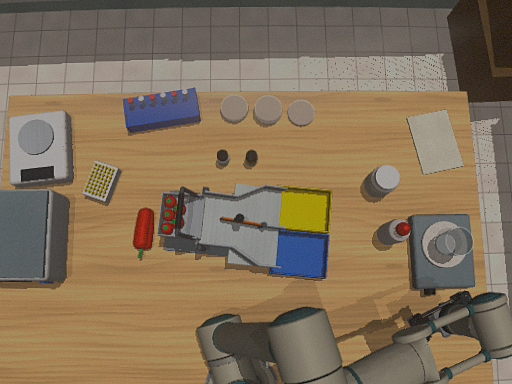

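```bash
python3 - <<'E'
import cv2
a=cv2.imread("pics/top0.png")[170:290,140:345];cv2.imwrite("pics/topz.png",cv2.resize(a,None,fx=3.9,fy=3.9,interpolation=2))
a=cv2.imread("pics/side0.png")[180:300,220:360];cv2.imwrite("pics/sidez.png",cv2.resize(a,None,fx=5,fy=5,interpolation=2))
E
```

```text
(no output)
```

View pics/topz.png

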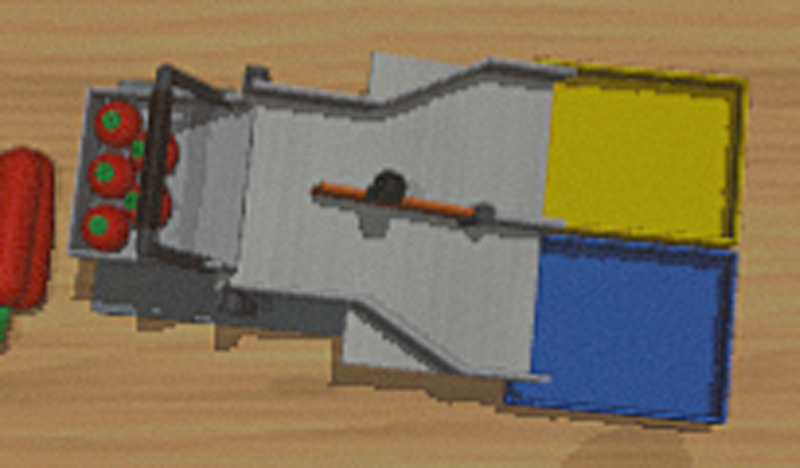

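View pics/sidez.png

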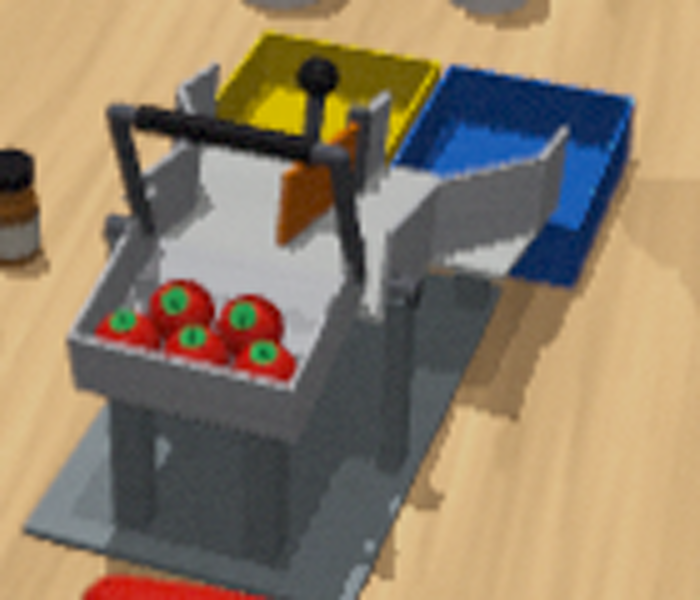

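```bash
cat > h.py <<'E'
import numpy as np,cv2
from scipy.optimize import least_squares
from rig import camera,observe
_c={}
def cal(n):
    if n not in _c:_c[n]=camera(n)
    return _c[n]
def proj(n,X,c=None):
    c=c or cal(n);p=np.atleast_2d(X)@c["R"].T+c["t"];s=p[:,:2]/p[:,2:];r=(s**2).sum(1,keepdims=True)
    s=s*(1+c["k1"]*r);K=c["camera_matrix"];return s*[K[0,0],K[1,1]]+K[:2,2]
def st(p,pose):
    x,y,a=pose;  # station x axis angle a in world
    p=np.atleast_2d(p);c,s=np.cos(a),np.sin(a);return np.c_[x+c*p[:,0]-s*p[:,1],y+s*p[:,0]+c*p[:,1],p[:,2]]
E
cat > f.py <<'E'
from h import *
T=lambda u,v:((np.array([u,v])+.5)/3.9-.5+[140,170])
S=lambda u,v:((np.array([u,v])+.5)/5-.5+[220,180])
obs=[("top",T(157,161),(-60,0,254)),("side",S(228,133),(-60,0,254)),("top",T(575,72),(232,121,109)),("top",T(548,378),(232,-121,109)),("top",T(387,187),'k'),("side",S(318,76),'k')]
def f(v,full=False):
    r=[]
    for n,uv,p in obs:
        if p=='k':p=(169-61-0-90*0+0,0,196);p=(169-90*np.cos(v[3])+0,-90*np.sin(v[3]),196) if 0 else (169-61*np.cos(v[3]),-61*np.sin(v[3]),196)
        if K90 and p[2]==196:p=(198-90*np.cos(v[3]),-90*np.sin(v[3]),196)
        r.append(proj(n,st(p,v[:3]))[0]-uv)
    return np.array(r) if full else np.ravel(r)
for K90 in(0,):
    s=least_squares(f,[500,150,-1.6,0]);print(s.x,f(s.x,1).round(1).tolist())
    from scipy.optimize import minimize
E
python3 f.py
```

```text
[ 5.22998663e+02  9.95745854e+01 -1.67809158e+00 -6.61676779e-02] [[1.0, 0.0], [0.1, -1.3], [-2.8, 0.1], [-2.2, -0.5], [2.3, 0.3], [0.3, -1.3]]
```

```bash
cat >> h.py <<'E'
c15,s15=np.cos(np.radians(15)),np.sin(np.radians(15))
def knob(phi):
    d=90*(1-np.cos(phi));return np.array([108+d*c15,-90*np.sin(phi),196-d*s15])
E
cat > f.py <<'E'
from h import *
T=lambda u,v:((np.array([u,v])+.5)/3.9-.5+[140,170])
S=lambda u,v:((np.array([u,v])+.5)/5-.5+[220,180])
obs=[("top",T(157,161),(-60,0,254)),("side",S(228,133),(-60,0,254)),("top",T(575,72),(245,121,107)),("top",T(548,378),(245,-121,107)),("top",T(387,187),'k'),("side",S(318,76),'k')]
def f(v,full=False):
    r=[proj(n,st(knob(v[3]) if p=='k' else p,v[:3]))[0]-uv for n,uv,p in obs]
    return np.array(r) if full else np.ravel(r)
s=least_squares(f,[500,150,-1.6,0]);v=s.x;print(v,f(v,1).round(1).tolist())
for p in [knob(v[3]),knob(0),knob(-.3),knob(-.55),(-60,0,254),(-60,50,254),(-60,-50,254)]:print(st(p,v[:3])[0].round(1))
for t in (0,.3,.6,.8):
    a=np.arctan2(118,-55)-t;print(t,(p:=np.array([-5+130*np.cos(a),0,136+130*np.sin(a)])).round(0),st(p,v[:3])[0].round(1))
o=observe();from scipy.spatial.transform import Rotation as R
print(R.from_quat(o["eef_rot"],scalar_first=True).as_matrix().round(3))
E
python3 f.py
```

```text
[ 5.23105162e+02  1.04605869e+02 -1.67650998e+00 -4.46941538e-02] [[-0.8, 0.1], [-0.4, -0.3], [-0.4, 0.5], [0.4, -0.2], [0.5, 0.2], [-0.1, -0.5]]
[515.7  -3.3 196. ]
[511.7  -2.8 196. ]
[537.7  -9.5 195. ]
[557.1 -20.5 192.6]
[529.4 164.3 254. ]
[579.2 159.  254. ]
[479.7 169.5 254. ]
0 [-60.   0. 254.] [529.4 164.2 253.8]
0.3 [-23.   0. 265.] [525.5 127.1 264.8]
0.6 [ 16.   0. 264.] [521.4  88.5 264.3]
0.8 [ 41.   0. 257.] [518.8  63.6 257.5]
[[ 0.404 -0.915 -0.   ]
 [-0.915 -0.404  0.001]
 [-0.001 -0.    -1.   ]]
```

Request:
send_rows([
  [0,0,-1,-0.117,1],
  [0,0,-1,-0.117,1],
  [0,0,-1,-0.117,1],
  [0,0,-1,-0.117,1],
  [0,0,-1,-0.117,1],
  [0,0,-1,-0.117,1],
  [0,0,-1,-0.117,1],
  [0,0,-1,-0.117,1],
  [0,0,-1,-0.117,1],
  [0,0,0,0,1],
], newtons=20)

```text
clock: 1.13
tcp_pos: [232.6, -527.1, 269.1]
eef_rot: [0.002, 0.999, -0.05, 0.001]
force: [0.9, 0.1, -0.3]
grip_width: 30.6
```

```bash
cat >> h.py <<'E'
V=np.array([523.1,104.6,-1.6765])
def ts():
    o=observe();from scipy.spatial.transform import Rotation as R
    p=o["tcp_pos"];c,s=np.cos(V[2]),np.sin(V[2]);d=p[:2]-V[:2]
    m=R.from_quat(o["eef_rot"],scalar_first=True).as_matrix()
    print("t",round(o["clock"],2),"station",(c*d[0]+s*d[1]).round(1),(-s*d[0]+c*d[1]).round(1),p[2].round(1),"xang-sty",(np.arctan2(m[1,0],m[0,0])-V[2]-np.pi/2).round(3),"F",o["force"].round(1),"w",round(o["grip_width"],1),o["qpos"].round(2))
E
python3 -c "
from h import *
ts()"
```

```text
t 1.13 station 658.8 -222.3 269.1 xang-sty 0.006 F [ 0.9  0.1 -0.3] w 30.6 [-1.28  0.24  1.33 -0.    1.57 -1.18]
```

Request:
send_rows([
  [0.98,-3.06,0,0,1],
  [0.98,-3.06,0,0,1],
  [0.98,-3.06,0,0,1],
  [0.98,-3.06,0,0,1],
  [0.98,-3.06,0,0,1],
  [0.98,-3.06,0,0,1],
  [0.98,-3.06,0,0,1],
  [0.98,-3.06,0,0,1],
  [0.98,-3.06,0,0,1],
  [0.98,-3.06,0,0,1],
  [0.98,-3.06,0,0,1],
  [0.98,-3.06,0,0,1],
  [0.98,-3.06,0,0,1],
  [0.98,-3.06,0,0,1],
  [0.98,-3.06,0,0,1],
  [0.98,-3.06,0,0,1],
  [0.98,-3.06,0,0,1],
  [0.98,-3.06,0,0,1],
  [0,0,0,0,1],
  [0,0,0,0,1],
])

```text
clock: 2.8
tcp_pos: [463.7, 5.1, 266.3]
eef_rot: [0.0, 0.999, -0.05, -0.001]
force: [0.3, 0.3, -0.2]
grip_width: 0.7
```

```bash
python3 -c "
from h import *
ts()
for n in('top','side'): cv2.imwrite('pics/%s1.png'%n,cal(n)['pixels'][:,:,::-1])
"
```

```text
t 2.8 station 105.2 -48.6 266.3 xang-sty 0.005 F [ 0.3  0.3 -0.2] w 0.7 [-0.14  0.07  1.55 -0.    1.53 -0.04]
```

View pics/side1.png

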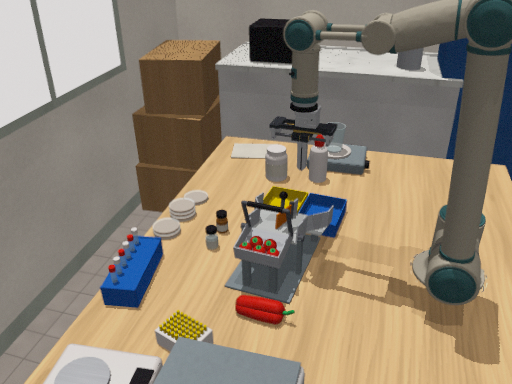

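```bash
python3 -c "
from h import *
print(proj('side',observe()['tcp_pos']),proj('top',observe()['tcp_pos']));ts()
for n in('top','side'): cv2.imwrite('pics/%s2.png'%n,cal(n)['pixels'][:,:,::-1])
"
```

```text
[[300.46474627 177.02997916]] [[237.11098651 233.44609864]]
t 3.0 station 107.5 -48.7 266.9 xang-sty 0.001 F [ 0.4 -1.1  1.3] w 0.5 [-0.14  0.06  1.55 -0.    1.53 -0.04]
```

View pics/side2.png

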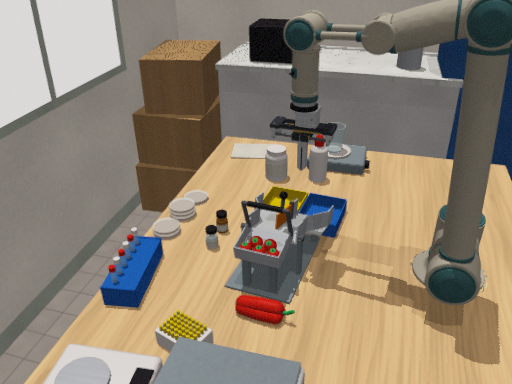

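View pics/top2.png

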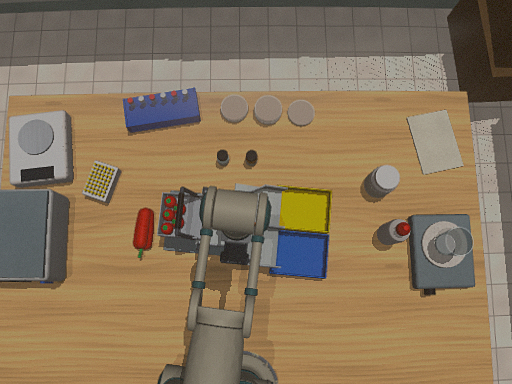

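```bash
python3 - <<'E'
import cv2
a=cv2.imread("pics/side2.png")[100:240,220:360];cv2.imwrite("pics/z2.png",cv2.resize(a,None,fx=4.2,fy=4.2,interpolation=2))
E
```

```text
(no output)
```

View pics/z2.png

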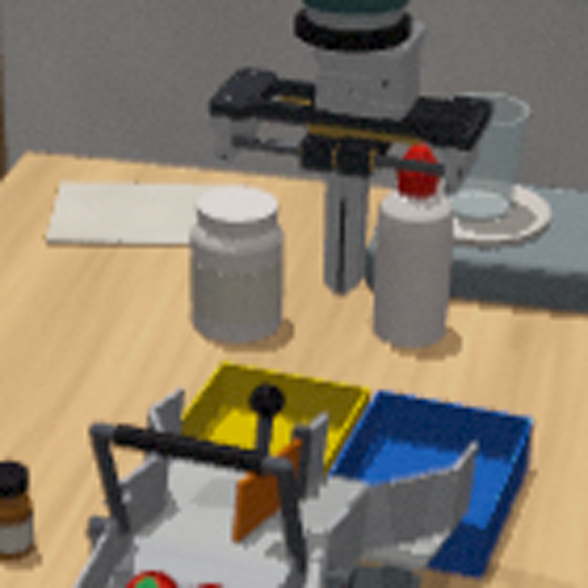

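```bash
python3 - <<'E'
from h import *
p=observe()['tcp_pos'];print(p)
for d in ([0,0,0],[0,0,25],[0,0,97],[-88,9,97],[88,-9,97],[-88,9,150]):print(d,proj('top',p+d),proj('side',p+d),(proj('side',p+d)-[220,100])*4.2)
a=cv2.imread("pics/top2.png")[190:290,180:300];cv2.imwrite("pics/z3.png",cv2.resize(a,None,fx=5,fy=5,interpolation=2))
E
```

```text
[463.29748009   2.81386226 266.89946382]
[0, 0, 0] [[237.16985193 233.42015685]] [[300.47718914 176.85058963]] [[338.00419439 322.77247646]]
[0, 0, 25] [[237.0589945  232.49353017]] [[300.78321336 169.29570778]] [[339.2894961  291.04197266]]
[0, 0, 97] [[236.71494806 229.6171504 ]] [[301.68466871 146.75179006]] [[343.07560857 196.35751825]]
[-88, 9, 97] [[233.52495009 264.52692573]] [[332.28992704 151.38402033]] [[471.61769357 215.8128854 ]]
[88, -9, 97] [[239.8387405  195.51574552]] [[272.27284635 142.33800206]] [[219.54595469 177.81960866]]
[-88, 9, 150] [[233.09779575 263.73006251]] [[333.61258151 133.74410006]] [[477.17284234 141.72522025]]
```

View pics/z3.png

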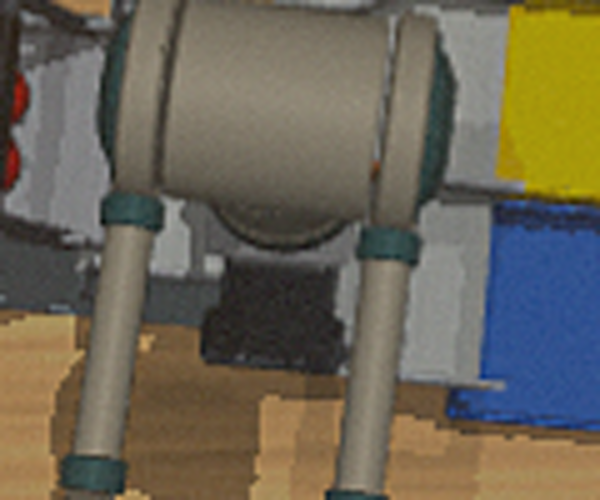

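Request:
send_rows([
  [0,0,1,0,1],
  [0,0,2,0,1],
  [0,0,2,0,1],
  [0,0,2,0,1],
  [0,0,2,0,1],
  [0,0,1.4,0,1],
  [0,0,0,0,1],
  [0,0,0,0,1],
])

```text
clock: 3.77
tcp_pos: [463.0, 3.6, 162.3]
eef_rot: [-0.0, 0.999, -0.052, -0.001]
force: [1.0, 0.1, 0.9]
grip_width: 0.3
```

```bash
python3 - <<'E'
from h import *
ts()
a=cal('side')['pixels'][100:240,220:360,::-1];cv2.imwrite("pics/z4.png",cv2.resize(a,None,fx=4.2,fy=4.2,interpolation=2))
print((proj('side',observe()['tcp_pos'])-[220,100])*4.2)
E
```

```text
t 3.77 station 106.8 -49.1 162.3 xang-sty 0.003 F [1.  0.1 0.9] w 0.3 [-0.14  0.12  1.75 -0.    1.28 -0.04]
[[331.75190482 448.74814671]]
```

View pics/z4.png

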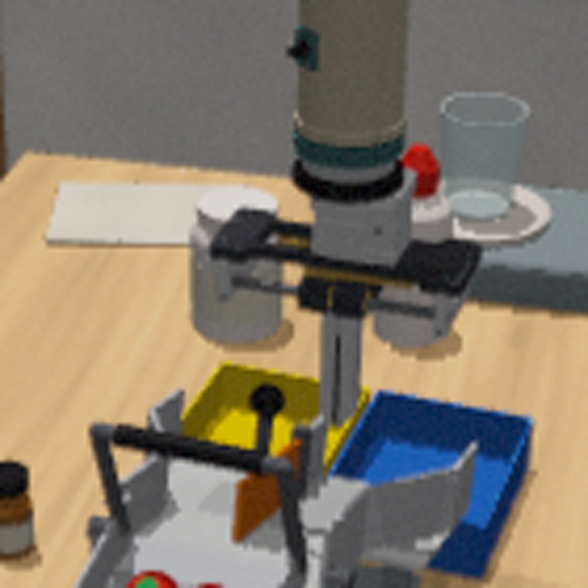

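Request:
send_rows([
  [0.5,0,0.4,0,1],
  [0.7,0,0,0,1],
  [0.7,0,0,0,1],
  [0.6,0,0,0,1],
  [0.5,0,0,0,1],
  [0.4,0,0,0,1],
  [0.4,0.1,0,0,1],
  [0.4,0.1,0,0,1],
  [0.4,0.1,0,0,1],
  [0.4,0.2,0,0,1],
  [0.4,0.2,0,0,1],
  [0.4,0.1,0,0,1],
  [0,0,0,0,1],
])

```text
clock: 4.9
tcp_pos: [521.7, -10.6, 158.9]
eef_rot: [0.0, 0.999, -0.051, 0.0]
force: [-0.9, -0.3, -0.4]
grip_width: 0.4
```

```bash
python3 - <<'E'
from h import *
ts()
a=cal('side')['pixels'][100:240,220:360,::-1];cv2.imwrite("pics/z5.png",cv2.resize(a,None,fx=4.2,fy=4.2,interpolation=2))
E
```

```text
t 4.9 station 114.7 10.7 158.9 xang-sty 0.003 F [-0.9 -0.3 -0.4] w 0.4 [-0.15  0.21  1.65 -0.    1.29 -0.05]
```

View pics/z5.png

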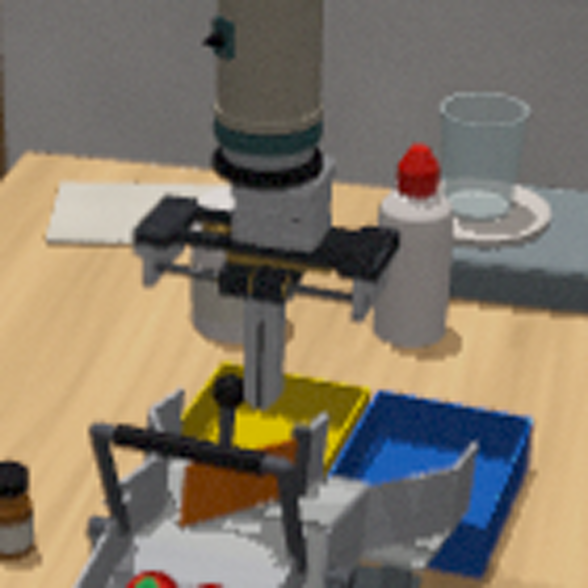

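Request:
send_rows([
  [0.3,0.1,0,0,1],
  [0.3,0.1,0,0,1],
  [0.2,0.1,0,0,1],
  [0.2,0.1,0,0,1],
  [0,0,0,0,1],
  [0,0,0,0,1],
])

```text
clock: 5.45
tcp_pos: [530.7, -15.2, 159.1]
eef_rot: [0.0, 0.999, -0.051, 0.0]
force: [0.1, -0.7, 0.0]
grip_width: 0.7
```

```bash
python3 - <<'E'
from h import *
ts()
c=cal('side')
a=c['pixels'][100:240,220:360,::-1];cv2.imwrite("pics/z6.png",cv2.resize(a,None,fx=4.2,fy=4.2,interpolation=2))
for f in(-.4,-.44,-.5,-.55):print(f,(proj('side',st(knob(f),V))-[220,100])*4.2)
E
```

```text
t 5.45 station 118.3 20.2 159.1 xang-sty 0.004 F [ 0.1 -0.7  0. ] w 0.7 [-0.16  0.22  1.63 -0.    1.29 -0.06]
-0.4 [[227.85748878 386.46720498]]
-0.44 [[224.29140829 385.21208558]]
-0.5 [[219.22102749 383.28814919]]
-0.55 [[215.26257173 381.65224641]]
```

View pics/z6.png

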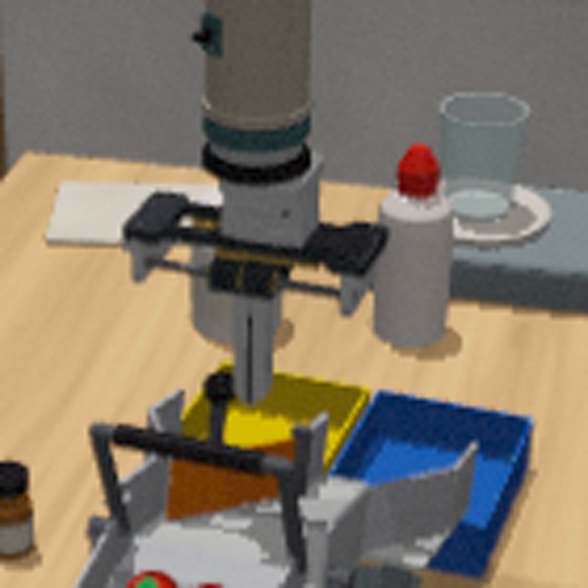

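Knob at about zoom (217,385), which matches about -0.52. I'll push in small steps until I feel the stop.

Request:
send_rows([
  [0.2,0,0,0,1],
  [0.15,0,0,0,1],
  [0,0,0,0,1],
])

```text
clock: 5.75
tcp_pos: [533.8, -15.6, 159.0]
eef_rot: [0.0, 0.999, -0.051, -0.0]
force: [-0.4, -0.9, -0.3]
grip_width: 0.4
```

Request:
send_rows([
  [0.15,0,0,0,1],
  [0.1,0,0,0,1],
  [0,0,0,0,1],
])

```text
clock: 6.0
tcp_pos: [534.4, -15.6, 158.8]
eef_rot: [0.0, 0.999, -0.051, -0.002]
force: [-5.0, -0.4, 3.1]
grip_width: 0.1
```

Request:
send_rows([
  [-0.8,0,0,0,1],
  [-1.2,0,0,0,1],
  [-0.5,0,-2,0,1],
  [0,0,-3,0,1],
  [0,0,-3,0,1],
  [0,0,-3,0,1],
  [0,0,-3,0,1],
  [0,-1,-1,0,1],
  [0,-2.5,0,0,1],
  [0,-3,0,0,1],
  [0,-3,0,0,1],
  [0,-3,0,0,1],
  [0,-3,0,0,1],
  [0,-3,0,0,1],
  [0,-2.5,0,0,1],
  [0,-1.5,0,0,1],
  [0,-0.5,0,0,1],
  [0,0,0,0,1],
  [0,0,0,0,1],
])

```text
clock: 7.58
tcp_pos: [534.5, 215.1, 308.7]
eef_rot: [0.001, 0.999, -0.051, -0.0]
force: [-0.1, -0.4, 0.5]
grip_width: 0.6
```

```bash
python3 - <<'E'
from h import *
ts()
c=cal('side')
a=c['pixels'][100:290,210:360,::-1];cv2.imwrite("pics/z7.png",cv2.resize(a,None,fx=3.1,fy=3.1,interpolation=2))
print((proj('side',observe()['tcp_pos'])-[210,100])*3.1)
a=cal('top')['pixels'][170:290,140:345,::-1];cv2.imwrite("pics/t7.png",cv2.resize(a,None,fx=3.9,fy=3.9,interpolation=2))
E
```

```text
t 7.58 station -111.1 -0.3 308.7 xang-sty 0.004 F [-0.1 -0.4  0.5] w 0.6 [ 0.26  0.24  1.24 -0.    1.66  0.36]
[[148.22311726 302.26324665]]
```

View pics/z7.png

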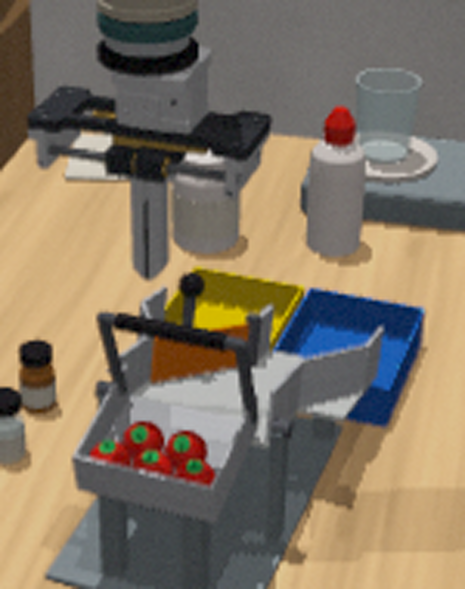

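View pics/t7.png

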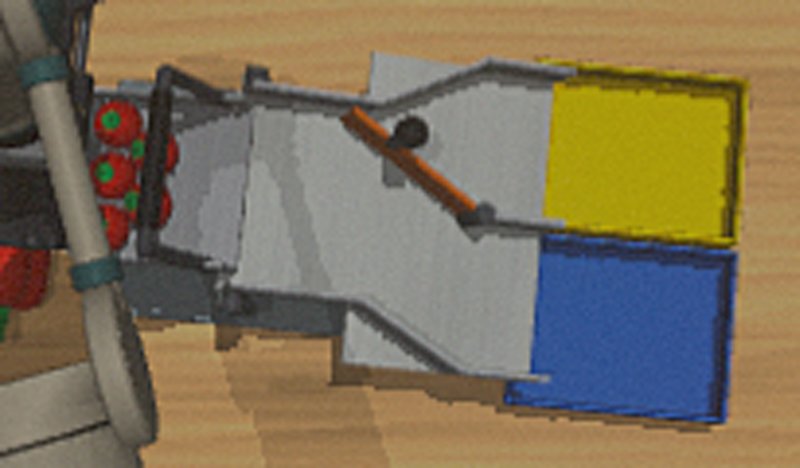

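Request:
send_rows([
  [0,0,2,0,1],
  [0,0,3,0,1],
  [0,0,3,0,1],
  [0,0,1.5,0,1],
  [0,0,0,0,1],
  [0,1,0,0,1],
  [0,1,0,0,1],
  [0,0.8,0,0,1],
  [0,0.5,0,0,1],
  [0,0.4,0,0,1],
  [0,0.4,0,0,1],
  [0,0,0,0,1],
])

```text
clock: 8.68
tcp_pos: [532.0, 175.8, 216.1]
eef_rot: [-0.002, 0.999, -0.051, 0.002]
force: [0.5, 4.5, 2.8]
grip_width: 0.3
```

```bash
python3 - <<'E'
from h import *
ts()
c=cal('side')
a=c['pixels'][100:290,210:360,::-1];cv2.imwrite("pics/z8.png",cv2.resize(a,None,fx=3.1,fy=3.1,interpolation=2))
E
```

```text
t 8.68 station -71.8 1.3 216.1 xang-sty 0.003 F [0.5 4.5 2.8] w 0.3 [0.19 0.23 1.47 0.   1.43 0.3 ]
```

View pics/z8.png

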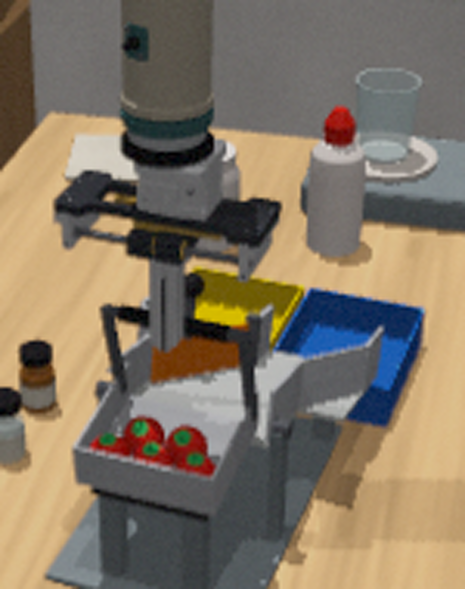

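Request:
send_rows([
  [0,0.4,0,0,1],
  [0,0.4,0,0,1],
  [0,0.4,0,0,1],
  [0,0.4,0,0,1],
  [0,0.4,0,0,1],
  [0,0.4,0,0,1],
  [0,0.4,0,0,1],
  [0,0.4,0,0,1],
  [0,0.4,0,0,1],
  [0,0.4,0,0,1],
  [0,0.4,0,0,1],
  [0,0.4,0,0,1],
  [0,0.4,0,0,1],
  [0,0.4,0,0,1],
  [0,0.4,0,0,1],
  [0,0.4,0,0,1],
  [0,0.4,0,0,1],
  [0,0.4,0,0,1],
  [0,0.4,0,0,1],
  [0,0.4,0,0,1],
])

```text
clock: 10.4
tcp_pos: [522.3, 95.0, 213.9]
eef_rot: [0.0, 0.999, -0.051, -0.0]
force: [0.4, 0.9, -1.3]
grip_width: 0.5
```

```bash
python3 - <<'E'
from h import *
ts()
c=cal('side')
a=c['pixels'][100:290,210:360,::-1];cv2.imwrite("pics/z9.png",cv2.resize(a,None,fx=3.1,fy=3.1,interpolation=2))
E
```

```text
t 10.4 station 9.6 0.3 213.9 xang-sty 0.004 F [ 0.4  0.9 -1.3] w 0.5 [ 0.05  0.19  1.53 -0.    1.42  0.15]
```

View pics/z9.png

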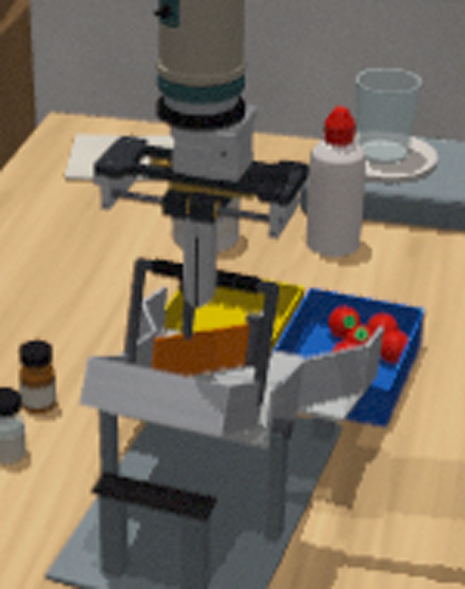

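Request:
send_rows([
  [0,0.3,0,0,1],
  [0,0.2,0,0,1],
  [0,0,0,0,1],
  [0,0,0,0,1],
  [0,0,0,0,1],
  [0,0,0,0,1],
  [0,0,0,0,1],
  [0,0,0,0,1],
  [0,0,0,0,1],
  [0,0,0,0,1],
  [0,0,0,0,1],
  [0,0,0,0,1],
  [0,0,0,0,1],
  [0,0,0,0,1],
])

```text
clock: 11.62
tcp_pos: [522.0, 90.5, 214.1]
eef_rot: [0.0, 0.999, -0.051, 0.0]
force: [-0.4, -0.2, -0.1]
grip_width: 0.7
```

Request:
send_rows([
  [0,-0.6,0,0,1],
  [0,-0.6,0,0,1],
  [0,-0.6,0,0,1],
  [0,-0.6,0,0,1],
  [0,-0.6,0,0,1],
  [0,-0.6,0,0,1],
  [0,-0.6,0,0,1],
  [0,-0.6,0,0,1],
  [0,-0.6,0,0,1],
  [0,-0.6,0,0,1],
  [0,-0.6,0,0,1],
  [0,-0.6,0,0,1],
  [0,-0.6,0,0,1],
  [0,-0.6,0,0,1],
  [0,-0.6,0,0,1],
  [0,-0.6,0,0,1],
  [0,-1,0,0,1],
  [0,-1.4,0,0,1],
  [0,0,0,0,1],
])

```text
clock: 13.2
tcp_pos: [534.5, 212.4, 214.0]
eef_rot: [-0.001, 0.999, -0.05, 0.0]
force: [0.7, 0.4, -0.2]
grip_width: 0.7
```

Request:
send_rows([
  [0,0,-2,0,1],
  [0,0,-3,0,1],
  [0,0,-3,0,1],
  [0,0,-2,0,1],
  [0,0,0,0,1],
])

```text
clock: 13.62
tcp_pos: [536.4, 210.5, 319.0]
eef_rot: [-0.001, 0.999, -0.051, 0.004]
force: [0.4, -0.0, 0.5]
grip_width: 0.7
```

```bash
python3 - <<'E'
from h import *
ts()
c=cal('side')
a=c['pixels'][100:290,210:360,::-1];cv2.imwrite("pics/z10.png",cv2.resize(a,None,fx=3.1,fy=3.1,interpolation=2))
a=cal('top')['pixels'][170:290,140:345,::-1];cv2.imwrite("pics/t10.png",cv2.resize(a,None,fx=3.9,fy=3.9,interpolation=2))
E
```

```text
t 13.62 station -106.7 2.1 319.0 xang-sty 0.004 F [ 0.4 -0.   0.5] w 0.7 [ 0.25  0.23  1.23 -0.    1.68  0.36]
```

View pics/z10.png

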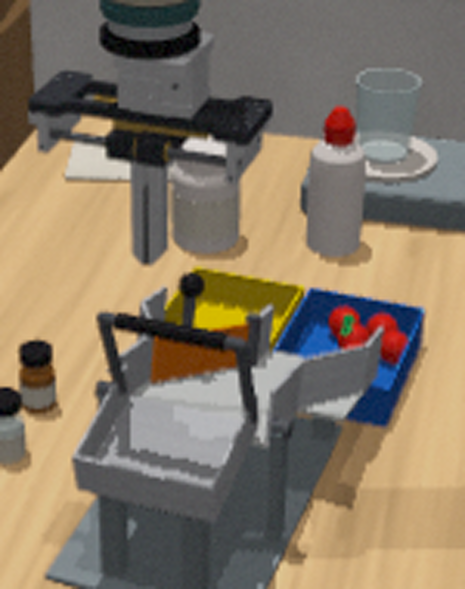

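View pics/t10.png

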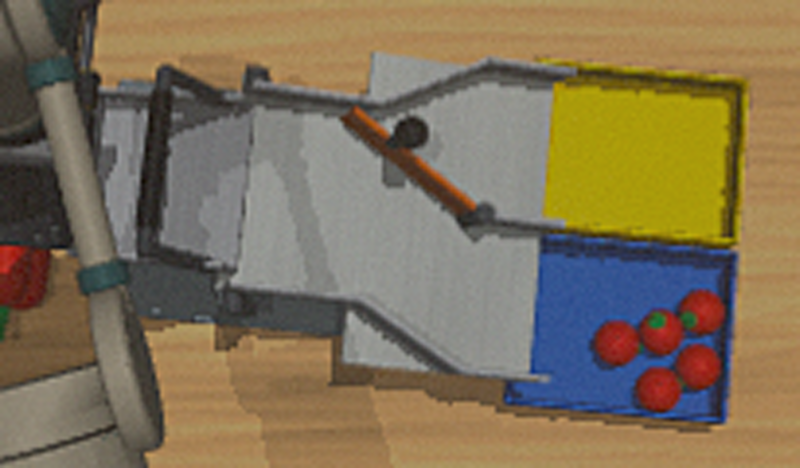

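Request:
send_rows([
  [0,0,0,0,1],
  [0,0,0,0,1],
  [0,0,0,0,1],
  [0,0,0,0,1],
  [0,0,0,0,1],
  [0,0,0,0,1],
  [0,0,0,0,1],
  [0,0,0,0,1],
  [0,0,0,0,1],
  [0,0,0,0,1],
  [0,0,0,0,1],
  [0,0,0,0,1],
  [0,0,0,0,1],
  [0,0,0,0,1],
  [0,0,0,0,1],
  [0,0,0,0,1],
  [0,0,0,0,1],
  [0,0,0,0,1],
])

```text
clock: 15.22
tcp_pos: [534.2, 209.9, 314.0]
eef_rot: [0.0, 0.999, -0.051, 0.0]
force: [-0.5, 0.4, -0.7]
grip_width: 0.6
```

```bash
python3 - <<'E'
from h import *
a=cal('top')['pixels'][170:290,140:345,::-1];b=cv2.resize(a,None,fx=3.9,fy=3.9,interpolation=2);cv2.imwrite("pics/t11.png",b)
o=cv2.imread("pics/t10.png")
print(cv2.absdiff(o,b)[220:420,500:740].max(axis=2).mean(), (cv2.absdiff(o,b)[220:420,500:740].max(axis=2)>50).sum())
from rig import sign_off
E
```

```text
4.355145833333333 0
```

View pics/t11.png

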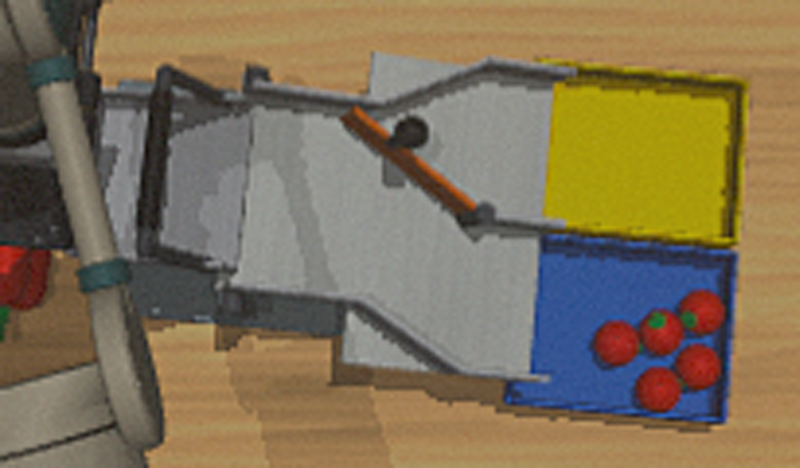

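The top view shows all five tomatoes at rest in the blue tray, around zoom pixels (616–702, 312–390). The flap tip is at the far wall, at about (350,115), and the arm is clear.

```bash
python3 -c "
from rig import sign_off
print(sign_off())"
```

```text
the job is handed in; nothing more can be done
None
```

The job is done and handed in at about 15 s. I pushed the flap knob to the far (+y) side until it met its stop. This shut the yellow exit and opened the blue one, which is on the near side. I then pushed the pan bar downhill with closed fingers to about 0.7 rad, held it for about a second, and lowered the pan back to rest.

**Last checks:**
- **Tomatoes:** All five are in the blue tray. Two top pictures about 1.5 s apart showed no change there.
- **Flap:** I felt a reaction of about 5 N at the stop. In the last picture it still stands at the far stop; I did not measure its angle again.
- **Robot:** The arm is clear of everything, with near-zero force on the tool.
- **Bystanders:** I never touched them. The ones in the last crops looked unmoved, but I did not measure them.

**One disagreement:** In the side camera the fingertips appeared about 20–25 mm higher than the reported TCP height, though the sideways position agreed. I never found the cause, so I chose pushing heights that would work with either value.

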